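# Draw the loaded sliding lid off the file case and hold it level

## Robot

A 6-joint arm with a two-finger parallel gripper is mounted at the origin on a cart in front of the work surface, level with it; the furniture and walls round the work are solid. World frame = base frame: x ahead of the robot, y to its left, z up, the work surface at z = 0. Lengths are in m, angles in degrees, forces in N, time in s.
With the tool pointing down it reaches from about 0.3 to 0.75 m from the base axis. Payload 8.5 kg.
Tool frame: the origin (TCP) lies between the finger pads; the fingertips stand 25 mm ahead of it and the grasp point (between the pads) lies 6 mm ahead of it (tcp_to_tips is the distance from the TCP to the fingertips, in m); z points along the fingers, y is the line along which they close (so a half turn about z gives the same grasp; the last joint's range is limited). The gripper opens to 88 mm and grips with 3 to 60 N. Pads are 18 mm wide; open, the fingers measure 123 mm over their backs; the gripper's body (75 mm by 187 mm) begins 45 mm behind the grasp point.
Start: joints at [58.367, 21.807, 74.336, -0, 83.858, -12.336], TCP at [0.182, 0.519, 0.264] pointing down, gripper open.
Joint ranges: [-178.18, 178.18], [-50.72, 133.34], [12.68, 142.11], [-81.47, 261.47], [9.98, 163.14], [-165.26, 165.26]. Speed limits (degrees/s): [136.94, 136.94, 180, 180, 180, 180].

## Interface

Orientations are given as a 3x3 rotation matrix whose columns are the frame's x, y, z axes.
In Python, from workcell import * gives the robot as it stands.
- The arm moves only by the shell command python3 -m handwheel 'ROWS' [FORCE]. ROWS is JSON, a list of rows, each a list of 3 entries, a list of its own where there are three numbers: the turn, a rotation vector about the tool's x, y, z in units of 8 degrees (1.0 is 8 degrees), then the shift along the tool's x, y, z in units of 30 mm (1.0 is 30 mm), then the opening, from 0 (shut) to 1 (fully open). In form: [[[rx, ry, rz], [x, y, z], gripper], ...]. A call has 1 to 12 rows; each row is the pose to reach, as a shift and turn from the pose commanded when the call began, along the tool's axes at that moment; what a row does not reach only later rows make up. A row lasts 1/8 s, in which the tool goes at most 62.5 mm and 10.7 degrees, less where a joint would pass 70% of its speed; a pose out of reach is approached as far as the arm can. A call with a gripper value outside its range is refused whole. The fingers move at their own pace and stop on an object; FORCE is the grip in N (left out, the last holds). Time passes only in rows, so rows that repeat a pose let the fingers close. It gives the time, the measured TCP pose, the force, the opening and the grip force at its end, in the units of the state.
- get_obs(): the state, without advancing time (a new reading comes with each control period).
- capture(name): name is "scene" or "top"; returns a dict with "frame" (384x512x3 uint8, red, green, blue), "K" (3x3 intrinsics, pixels), "rvec" (rotation vector, rad) and "tvec" (3), from world to camera coordinates, as OpenCV has them. Camera axes: x right, y down, z forward; pixel columns grow to the right and rows downward; lengths in m; the calibration is good to about 2 mm. A picture is of the moment at which its call begins. There is no depth.
- job_done(): hands the job in; it is judged then, once.
The state is a dict: "t": time; "qpos": joint angles; "qvel": joint speeds; "joint_torque": joint torques, N m; "ee_pos": TCP position; "eef_rot": TCP orientation; "ft_force": force on the tool from outside, world axes, zero at the start; "moment": the same for the moment, N m; "opening": opening from 0.0 (shut) to 1.0 (fully open); "grip_force": force on a finger pad.
Only numpy, scipy, OpenCV 4.12 (cv2) and the standard library are available. Lean on these libraries where they do the work, as an engineer would, in place of code of your own. Each camera call takes 0.05 s, during which the arm holds its last target. There are 200 camera calls.

## Task

Two freshly painted miniatures are drying on the sliding lid of the plywood file case, and I need to get at the files: take the lid by its dark wooden grip, slide it all the way out of its grooves through the open front end of the case, then lift it, miniatures still on it, to at least 18 cm above the table and off to the front of the case so that the case lies open from above. Finish while holding it there, level and still: do not put it down or let go. The paint is wet, so the robot must never touch the miniatures; keep the lid level all the way, and leave the case and the things around it standing where they are.

Things in the scene. Friction and masses are not known exactly. Their poses are not given: they have to be found in the camera images.
- file_case: Plywood sliding-lid case full of files, about 1.5 kg, loose on the table, 144 (its x) x 196 (its y) x 54 mm high; origin at the centre of its underside, z up. The lid leaves only through the open front end, to the case's own -x, over the 39 mm high front wall with the brass label frame. The rear wall (+x) is 54 mm high and stops the lid.
- case_mouth (a point): Middle of the case's front end at ledge height (case frame x = -72, z = 40 mm). The lid's edges lie on ledges at z = 40 mm under two wooden lips (z = 48 to 54 mm) along the whole length of both side walls, reaching 12 mm in from the outer faces, so the lid cannot rise until it is wholly out. Play in the grooves: 2 mm in height, 2 mm to each side.
- case_lid: The lid: light wooden board 132 (its x) x 182 (its y) x 6 mm with a dark batten on top, loose, about 0.16 kg, slides easily. Origin: centre of the underside; axes along the case's. Shut, it is at x = -5, z = 40 mm in the case's frame; it starts up to 12 mm further out. Its rear edge is free of the lips once its origin passes x = -138 mm.
- lid_grip (a point): Middle of the lid's batten grip, 22 mm above the board's underside. The batten is 16 mm thick (lid's x), 60 mm long (lid's y) and stands 26 mm above the board's upper face, at the middle of the board; the fingers fit in front of and behind it.
- mini_1: Resin miniature of a figure with half-painted body and one raised boot, lying along the lid's x, 112 x 48 x 35 mm, 45 g, loose, wet with paint: never touch it. Origin at the centre of its underside, about 58 mm to one side (lid's +y or -y) of the grip.
- mini_2: A second such miniature, flatter, 113 x 50 x 24 mm, 45 g, loose, wet, about 58 mm to the other side of the grip. Origin at the centre of its underside.
- tape_roll: Roll of masking tape lying flat, 58 mm across, 19 mm high; origin at the centre of its underside. Bystander to the right, before the vice.
- blue_paint: Open light blue dropper bottle, 25 mm across, 70 mm high, standing; origin at the centre of its underside. Bystander on the cutting mat to the left.
- blue_cap: The bottle's loose white cap, 22 mm across, 24 mm high, standing; origin at the centre of its underside. Bystander on the cutting mat to the left.
- tin: Grey putty tin with a yellow lid, 54 mm across, 26 mm high; origin at the centre of its underside. Bystander near the table's front edge.
Not all that is in view belongs to the job. Leave any orange look-alike of the mini_1 alone.

How it is judged (in metres and radians):
On the way:
1. the lid has been slid more than halfway out along its grooves, both miniatures on it (x of case_lid in the frame of file_case between -0.138 and -0.09 m and z of case_lid in the frame of file_case below 0.05 m and x of mini_1 in the frame of case_lid between -0.05 and 0.05 m and y of mini_1 in the frame of case_lid between -0.088 and 0.088 m and z of mini_1 in the frame of case_lid between -0.002 and 0.02 m and contact force between each of mini_1, mini_2 and case_lid above 0.05 N and x of mini_2 in the frame of case_lid between -0.05 and 0.05 m and y of mini_2 in the frame of case_lid between -0.088 and 0.088 m and z of mini_2 in the frame of case_lid between -0.002 and 0.02 m), for 0.05 s.
At the end, for the whole second after the job is handed in: The lid's underside is more than 17 cm above the table, its middle more than 12 cm in front of the case's middle, held by the fingers alone, within 5 degrees of level and still, both miniatures lying on it; the case stands within 3 cm and the tape, bottle, cap and tin within 2 cm of where they were (height (world z) of case_lid above 0.17 m and x of case_lid in the frame of file_case below -0.12 m and angle between case_lid's own z axis and vertical below 0.09 rad and linear speed of case_lid below 0.02 m/s and angular speed of case_lid below 0.15 rad/s and contact force between the fingers and case_lid above 1 N and contact force between case_lid and file_case below 0.05 N and x of mini_1 in the frame of case_lid between -0.05 and 0.05 m and y of mini_1 in the frame of case_lid between -0.088 and 0.088 m and z of mini_1 in the frame of case_lid between -0.002 and 0.02 m and contact force between each of mini_1, mini_2 and case_lid above 0.05 N and x of mini_2 in the frame of case_lid between -0.05 and 0.05 m and y of mini_2 in the frame of case_lid between -0.088 and 0.088 m and z of mini_2 in the frame of case_lid between -0.002 and 0.02 m and distance of file_case from where it was at the start of the episode below 0.03 m and distance of each of tape_roll, blue_paint, blue_cap, tin from where it was at the start of the episode below 0.02 m); the arm keeps its last pose, push and grip.
It fails at once if the robot touches a wet miniature (contact force between any of the fingers, the arm and mini_1 above 0.2 N or contact force between any of the fingers, the arm and mini_2 above 0.2 N).
It fails at once if the lid is tilted by more than 14 degrees (angle between case_lid's own z axis and vertical above 0.25 rad).
It fails at once if the case is dragged more than 3 cm or lifted (distance of file_case from where it was at the start of the episode above 0.03 m or angle between file_case's own z axis and vertical above 0.15 rad).
It fails at once if a bystander is shoved or knocked over (distance of any of tape_roll, blue_paint, blue_cap, tin from where it was at the start of the episode above 0.02 m or angle between any of tape_roll, blue_paint, blue_cap, tin's own z axis and vertical above 0.4 rad).
It also fails if it takes over 38 s, if anything falls off the work surface, if the arm or the gripper's body presses on something with over 40 N, if the wrist force passes 120 N, or if a joint passes its speed limit or range.

## Working session

There is one attempt and no reset: what is moved stays moved. The work goes in short steps, Python scripts to look and compute and a shell command to move; the robot and the scene stay as the last step left them, time stands still between calls to the robot, and variables do not carry over. Pictures are saved under pics/ and viewed, at most 10 in all, crops included, and the job is handed in when it is done.

```bash
mkdir -p pics; python3 - <<'E'
from workcell import *
import cv2,numpy as np,pickle
d={}
for n in("scene","top"):
    c=capture(n);d[n]=c
    cv2.imwrite(f"pics/{n}0.png",cv2.resize(c["frame"][:,:,::-1],(800,600),interpolation=cv2.INTER_CUBIC))
    print(n,c["K"],c["rvec"],c["tvec"])
pickle.dump(d,open("c0.pkl","wb"))
o=get_obs();print(o["t"],o["ee_pos"],o["eef_rot"],o["opening"])
E
```

```text
scene [[473.67981515   0.         261.7570609 ]
 [  0.         473.67981515 191.8389561 ]
 [  0.           0.           1.        ]] [ 1.87907673 -0.82408232  0.53663767] [-0.35402397  0.27112816  0.97704568]
top [[452.8713434    0.         254.53883989]
 [  0.         452.8713434  185.50560457]
 [  0.           0.           1.        ]] [ 2.15362467 -2.13176304  0.1828139 ] [0.04210168 0.60828016 1.14680821]
0.1 [0.18164059 0.51892174 0.26320792] [[-9.43821801e-01  3.30454204e-01 -6.54039810e-04]
 [ 3.30454750e-01  9.43821210e-01 -1.08686424e-03]
 [ 2.58137787e-04 -1.24193673e-03 -9.99999195e-01]] 1.003873549319432
```

View pics/scene0.png

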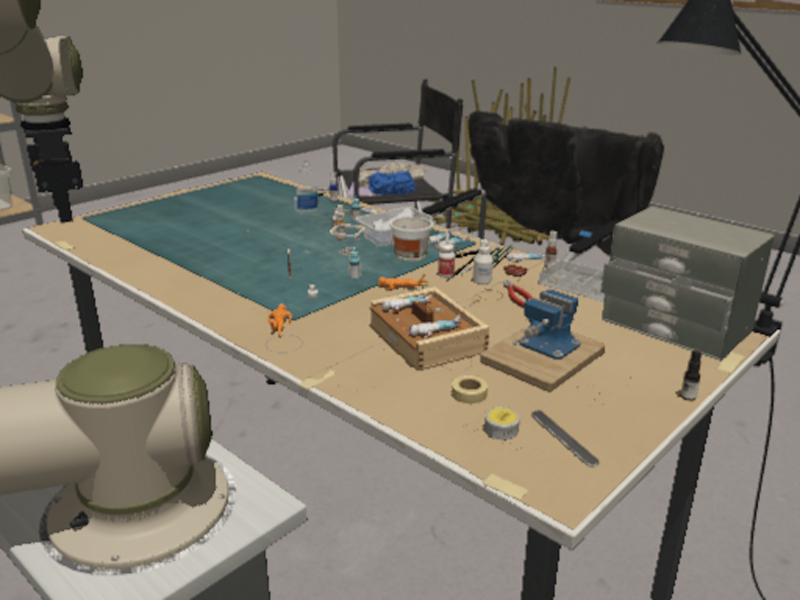

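View pics/top0.png

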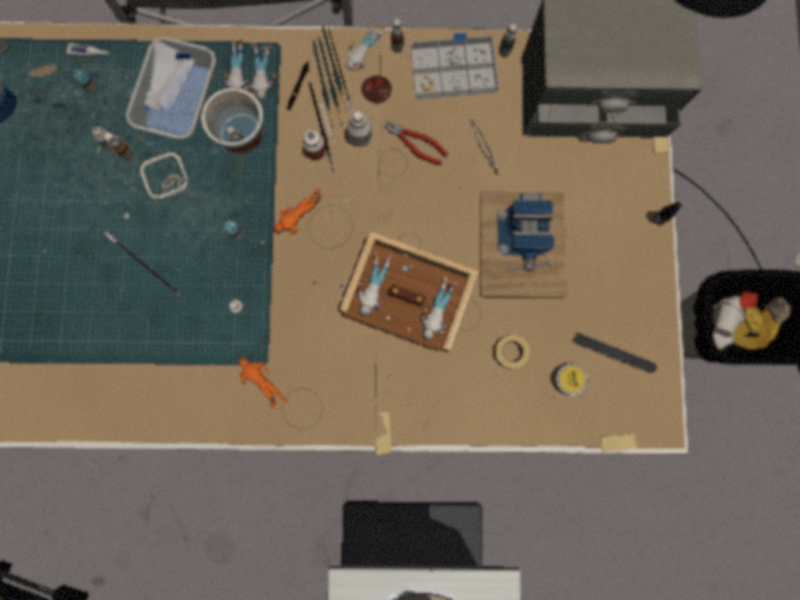

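The top view shows the case centred near (408,292), open end toward the bottom (robot), batten at about (406,294), and miniatures at (375,287) and (437,308). I'll crop closer.

```bash
python3 - <<'E'
import cv2,pickle,numpy as np
d=pickle.load(open("c0.pkl","rb"))
t=d["top"]["frame"][144:229,210:310,::-1]; s=d["scene"]["frame"][180:240,230:320,::-1]
a=cv2.resize(t,(700,595),interpolation=cv2.INTER_CUBIC)
cv2.imwrite("pics/t1.png",a)
cv2.imwrite("pics/s1.png",cv2.resize(s,(792,528),interpolation=cv2.INTER_CUBIC))
E
```

```text
(no output)
```

View pics/t1.png

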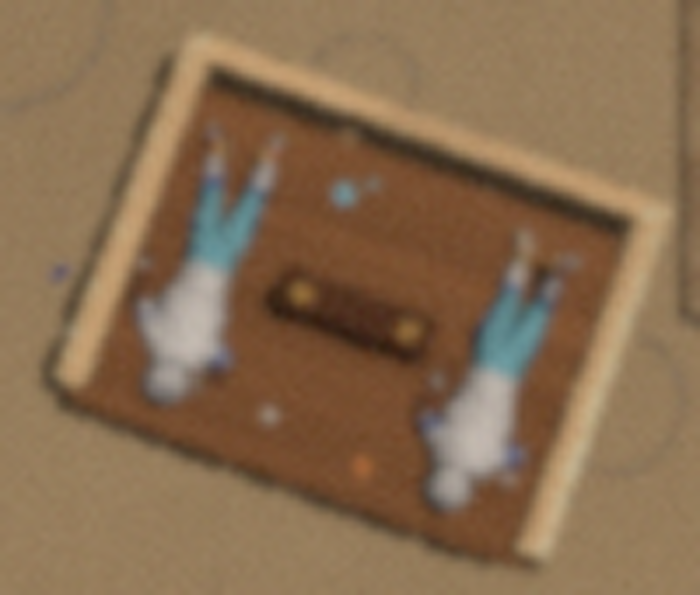

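View pics/s1.png

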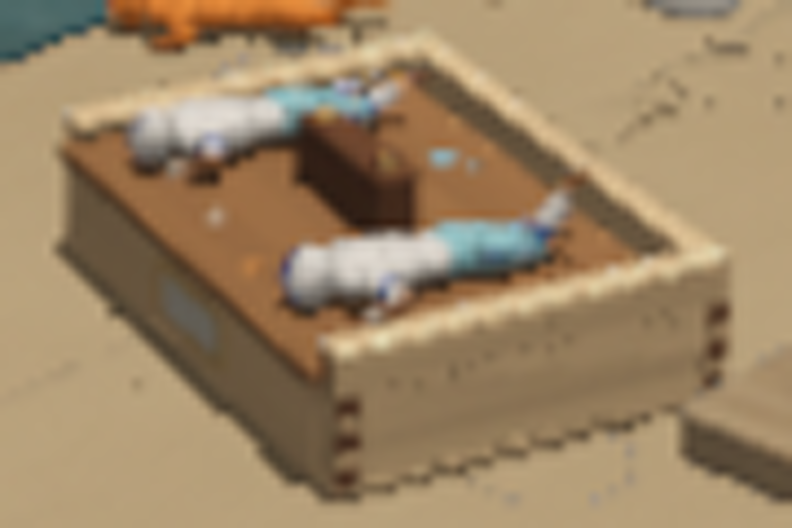

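Both crops show the case clearly. In the top crop the rim corners are at about (195,38), (668,208), (548,562), (58,385) and the batten's top is centred near (350,314). I'll fit the poses from both views.

```bash
cat > fit.py <<'E'
import cv2,pickle,numpy as np
from scipy.optimize import least_squares
d=pickle.load(open("c0.pkl","rb"))
def proj(n,P): 
    c=d[n];return cv2.projectPoints(np.array(P,float),c["rvec"],c["tvec"],c["K"],None)[0][:,0]
T=lambda u:np.array(u)/7+[210-.43,144-.43]
S=lambda u:np.array(u)/8.8+[230-.44,180-.44]
def w(p,L):
    c,s=np.cos(p[2]),np.sin(p[2]);L=np.array(L,float)
    return np.c_[p[0]+c*L[:,0]-s*L[:,1],p[1]+s*L[:,0]+c*L[:,1],L[:,2]]
h=.054
CT=[[.072,.098,h],[.072,-.098,h],[-.072,-.098,h],[-.072,.098,h]];uT=T([[195,36],[670,208],[545,562],[58,385]])
CS=[[.072,.098,h],[.072,-.098,h],[-.072,-.098,h],[-.072,.098,h],[-.072,.098,0],[-.072,-.098,0],[.072,-.098,0]]
uS=S([[425,32],[730,248],[325,347],[65,112],[60,250],[337,497],[718,408]])
f=lambda p:np.r_[(proj("top",w(p,CT))-uT).ravel(),(proj("scene",w(p,CS))-uS).ravel()]
r=least_squares(f,[.5,0,-.3],loss="soft_l1");print("case",r.x,"yaw",np.degrees(r.x[2]),np.round(r.fun.reshape(-1,2),1).tolist())
z=.072
B=[[.008,.03,z],[.008,-.03,z],[-.008,-.03,z],[-.008,.03,z]]
uB=T([[289,266],[434,316],[417,358],[270,310]])
uBs=S([[318,108],[412,172]])  # rear-left?, rear-right
g=lambda p:(proj("top",w(p,B))-uB).ravel()
b=least_squares(g,r.x);print("batten",b.x,np.degrees(b.x[2]),np.round(b.fun.reshape(-1,2),1).tolist())
c,s=np.cos(r.x[2]),np.sin(r.x[2]);e=b.x[:2]-r.x[:2];print("batten in case",c*e[0]+s*e[1],-s*e[0]+c*e[1])
for n,q in (("top",proj("top",w(b.x,B))*7-[1467,1005]),("scene",(proj("scene",w(b.x,B))-[229.56,179.56])*8.8)):print(n,q.round().tolist())
E
python3 fit.py
```

```text
case [ 0.60762261  0.03009663 -0.34460393] yaw -19.74435066140683 [[-1.2, -1.1], [0.4, -0.4], [-0.0, 0.1], [-1.1, -0.6], [-0.0, 0.7], [-0.1, 1.6], [1.0, 1.5], [-0.6, 0.4], [0.2, 0.7], [-0.7, 1.8], [0.2, 0.2]]
batten [ 0.59711884  0.03456536 -0.32213052] -18.45671925486397 [[-0.9, 0.0], [0.3, 0.4], [0.8, 0.1], [-0.2, -0.5]]
batten in case -0.011395888743249837 0.0006575926320356242
top [[283.0, 266.0], [436.0, 318.0], [422.0, 359.0], [269.0, 306.0]]
scene [[328.0, 104.0], [421.0, 174.0], [378.0, 184.0], [287.0, 114.0]]
```

```bash
cat > d.py <<'E'
import sys,numpy as np
from workcell import *
from scipy.spatial.transform import Rotation as R
def to(p,yaw):
    o=get_obs();M=np.array(o["eef_rot"]);c,s=np.cos(np.radians(yaw)),np.sin(np.radians(yaw))
    G=np.array([[s,c,0],[-c,s,0],[0,0,-1.]])   # tool y at heading yaw, z down
    print("t",round(o["t"],2),"pos",np.round(o["ee_pos"],4),"F",np.round(o["ft_force"],1),"open",round(o["opening"],3),"grip",round(o["grip_force"],1))
    print("turn",np.round(np.degrees(R.from_matrix(M.T@G).as_rotvec())/8,3),"shift",np.round(M.T@(np.array(p)-o["ee_pos"])/.03,3))
if __name__=="__main__":a=list(map(float,sys.argv[1:]));to(a[:3],a[3])
E
python3 d.py .597 .0345 .2 -19.7
```

```text
t 0.1 pos [0.1816 0.5189 0.2632] F [-0.5 -0.6  0.5] open 1.004 grip 0.0Traceback (most recent call last):
  File "d.py", line 9, in <module>
    if __name__=="__main__":a=list(map(float,sys.argv[1:]));to(a[:3],a[3])
                                                            ~~^^^^^^^^^^^^
  File "d.py", line 8, in to
    print("turn",np.round(np.degrees(R.from_matrix(M.T@G).as_rotvec())/8,3),"shift",np.round(M.T@(np.array(p)-o["ee_pos"])/.03,3))
                                     ~~~~~~~~~~~~~^^^^^^^
  File "scipy/spatial/transform/_rotation.pyx", line 1143, in scipy.spatial.transform._rotation.Rotation.from_matrix
ValueError: Non-positive determinant (left-handed or null coordinate frame) in rotation matrix 0: [[ 7.04443980e-03 -9.99975154e-01 -2.58137787e-04]
 [-9.99974414e-01 -7.04475519e-03  1.24193673e-03]
 [ 1.24372439e-03 -2.49382434e-04  9.99999195e-01]].
```

```bash
sed -i 's/\[\[s,c,0\],\[-c,s,0\]/[[-s,c,0],[c,s,0]/' d.py; python3 d.py .597 .0345 .2 -19.7
```

```text
t 0.1 pos [0.1816 0.5189 0.2632] F [-0.5 -0.6  0.5] open 1.004 grip 0.0
turn [-8.00e-03  6.00e-03  1.13e+01] shift [-18.404 -10.662   2.115]
```

```bash
python3 -m handwheel '[[[0,0,1],[-1.6,-0.9,0],1],[[0,0,2],[-3.2,-1.8,0],1],[[0,0,3],[-4.8,-2.7,0],1],[[0,0,4],[-6.4,-3.6,0],1],[[0,0,5],[-8.0,-4.6,0.2],1],[[0,0,6],[-9.6,-5.5,0.4],0.8],[[0,0,7],[-11.2,-6.4,0.6],0.8],[[0,0,8],[-12.8,-7.4,0.8],0.6],[[0,0,9],[-14.4,-8.3,1.0],0.6],[[0,0,10],[-16.0,-9.3,1.2],0.5],[[0,0,10.8],[-17.5,-10.2,1.4],0.5],[[0,0,11.3],[-18.4,-10.66,1.5],0.5]]' 30 && python3 d.py .597 .0345 .2 -19.7; python3 - <<'E'
from workcell import *
import cv2
c=capture("scene");cv2.imwrite("pics/s2.png",cv2.resize(c["frame"][120:250,200:370,::-1],(785,600),interpolation=cv2.INTER_CUBIC))
E
```

```text
t: 1.6
ee_pos: [0.5981, 0.0326, 0.2177]
eef_rot: [[0.342, 0.94, -0.001], [0.94, -0.342, 0.0], [-0.0, -0.001, -1.0]]
ft_force: [0.1, 0.8, -0.4]
opening: 0.501
grip_force: 0.0
t 1.6 pos [0.5981 0.0326 0.2177] F [ 0.1  0.8 -0.4] open 0.501 grip 0.0
turn [-0.009  0.003 -0.034] shift [ 0.048 -0.054  0.591]
```

View pics/s2.png

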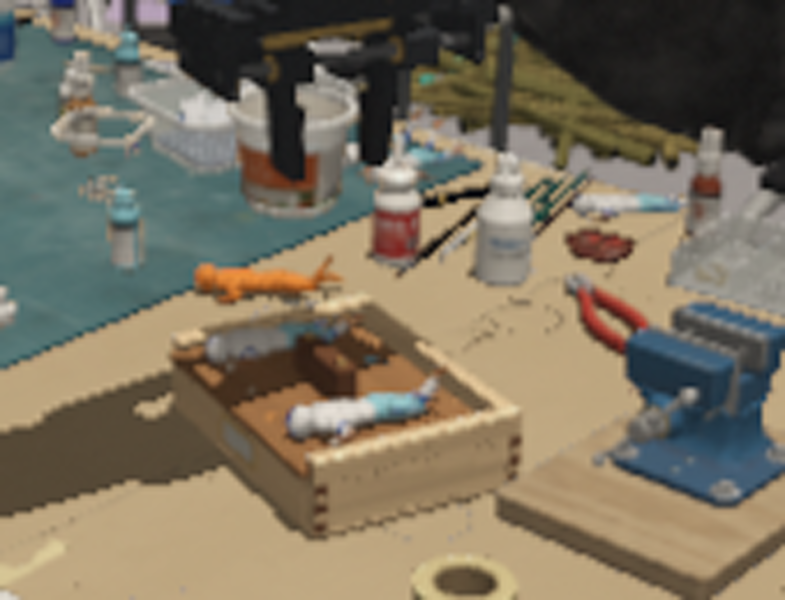

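The gripper hangs above the case with both fingers clear. Next I descend around the batten.

```bash
python3 -m handwheel '[[[0,0,0],[0.05,-0.05,0.6],0.5],[[0,0,0],[0.05,-0.05,1.4],0.5],[[0,0,0],[0.05,-0.05,2.2],0.5],[[0,0,0],[0.05,-0.05,2.8],0.5],[[0,0,0],[0.05,-0.05,3.2],0.5],[[0,0,0],[0.05,-0.05,3.2],0.5]]' 30 && python3 d.py .597 .0345 .076 -19.7; python3 - <<'E'
from workcell import *
import cv2
c=capture("scene");cv2.imwrite("pics/s3.png",cv2.resize(c["frame"][165:245,225:330,::-1],(787,600),interpolation=cv2.INTER_CUBIC))
E
```

```text
t: 2.4
ee_pos: [0.5958, 0.0369, 0.1222]
eef_rot: [[0.337, 0.942, -0.002], [0.942, -0.337, 0.0], [-0.0, -0.001, -1.0]]
ft_force: [0.2, -0.5, 0.5]
opening: 0.499
grip_force: 0.0
t 2.4 pos [0.5958 0.0369 0.1222] F [ 0.2 -0.5  0.5] open 0.499 grip 0.0
turn [-0.011  0.002  0.003] shift [-0.063  0.067  1.538]
```

View pics/s3.png

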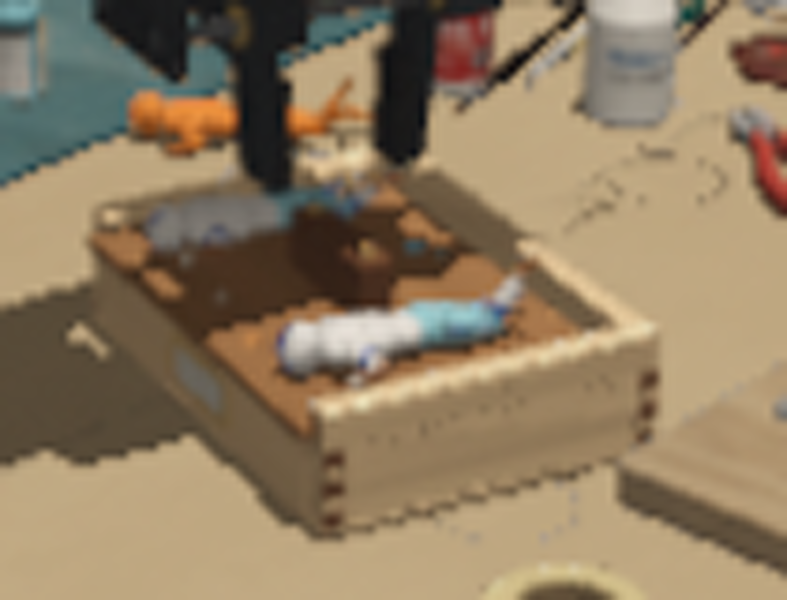

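Fingers straddle the batten with roughly equal gaps, well away from both miniatures. I finish the descent and then close gently.

```bash
python3 -m handwheel '[[[0,0,0],[-0.06,0.07,0.4],0.5],[[0,0,0],[-0.06,0.07,0.8],0.5],[[0,0,0],[-0.06,0.07,1.15],0.5],[[0,0,0],[-0.06,0.07,1.4],0.5],[[0,0,0],[-0.06,0.07,1.53],0.5],[[0,0,0],[-0.06,0.07,1.53],0.5],[[0,0,0],[-0.06,0.07,1.53],0.5]]' 5 && python3 -m handwheel '[[[0,0,0],[0,0,0],0.35],[[0,0,0],[0,0,0],0.25],[[0,0,0],[0,0,0],0.2],[[0,0,0],[0,0,0],0.15],[[0,0,0],[0,0,0],0.1],[[0,0,0],[0,0,0],0.1]]' 5; python3 d.py .597 .0345 .076 -19.7
```

```text
t: 3.32
ee_pos: [0.5977, 0.0344, 0.0772]
eef_rot: [[0.337, 0.942, 0.001], [0.942, -0.337, -0.0], [0.0, 0.001, -1.0]]
ft_force: [-0.8, -0.7, 0.2]
opening: 0.5
grip_force: 0.0
t: 4.08
ee_pos: [0.5976, 0.0343, 0.0769]
eef_rot: [[0.337, 0.941, 0.0], [0.941, -0.337, -0.0], [0.0, 0.0, -1.0]]
ft_force: [0.6, -0.6, 0.9]
opening: 0.182
grip_force: 5.0
t 4.08 pos [0.5976 0.0343 0.0769] F [ 0.6 -0.6  0.9] open 0.182 grip 5.0
turn [ 0.003 -0.    -0.   ] shift [-0.001 -0.023  0.031]
```

```bash
python3 -m handwheel '[[[0,0,0],[0,0,0],0.1],[[0,0,0],[0,0,0],0.1],[[0,0,0],[0,0,-0.03],0.1],[[0,0,0],[0,0,-0.03],0.1],[[0,0,0],[0,-0.1,-0.03],0.1],[[0,0,0],[0,-0.25,-0.03],0.1],[[0,0,0],[0,-0.45,-0.03],0.1],[[0,0,0],[0,-0.65,-0.03],0.1],[[0,0,0],[0,-0.85,-0.03],0.1],[[0,0,0],[0,-0.95,-0.03],0.1],[[0,0,0],[0,-1,-0.03],0.1],[[0,0,0],[0,-1,-0.03],0.1]]' 40; python3 d.py .465 .0815 .077 -19.7;python3 -c "
from workcell import *
print(get_obs()['moment'])"
```

```text
t: 5.58
ee_pos: [0.5693, 0.0445, 0.0778]
eef_rot: [[0.337, 0.941, 0.0], [0.941, -0.337, -0.0], [0.0, 0.0, -1.0]]
ft_force: [-0.4, 0.5, -2.5]
opening: 0.177
grip_force: 40.0
t 5.58 pos [0.5693 0.0445 0.0778] F [-0.4  0.5 -2.5] open 0.177 grip 40.0
turn [ 0.001 -0.     0.   ] shift [-0.01  -3.69   0.026]
[-0.09388982  0.04360095 -0.02569147]
```

Almost no side force, and the lid's weight is now on the fingers. Continuing out.

```bash
python3 -m handwheel '[[[0,0,0],[0,-0.1,0],0.1],[[0,0,0],[0,-0.3,0],0.1],[[0,0,0],[0,-0.55,0],0.1],[[0,0,0],[0,-0.8,0],0.1],[[0,0,0],[0,-1.05,0],0.1],[[0,0,0],[0,-1.3,0],0.1],[[0,0,0],[0,-1.55,0],0.1],[[0,0,0],[0,-1.8,0],0.1],[[0,0,0],[0,-2.05,0],0.1],[[0,0,0],[0,-2.25,0],0.1],[[0,0,0],[0,-2.35,0],0.1],[[0,0,0],[0,-2.4,0],0.1]]' 40; python3 d.py .465 .0815 .077 -19.7; python3 - <<'E'
from workcell import *
import cv2
c=capture("scene");cv2.imwrite("pics/s4.png",cv2.resize(c["frame"][150:260,190:335,::-1],(790,600),interpolation=cv2.INTER_CUBIC))
E
```

```text
t: 7.08
ee_pos: [0.5014, 0.0688, 0.0778]
eef_rot: [[0.337, 0.941, 0.0], [0.941, -0.337, 0.0], [0.0, 0.0, -1.0]]
ft_force: [1.0, -0.7, -2.4]
opening: 0.178
grip_force: 40.0
t 7.08 pos [0.5014 0.0688 0.0778] F [ 1.  -0.7 -2.4] open 0.178 grip 40.0
turn [ 0.001 -0.     0.   ] shift [-0.01  -1.287  0.026]
```

View pics/s4.png

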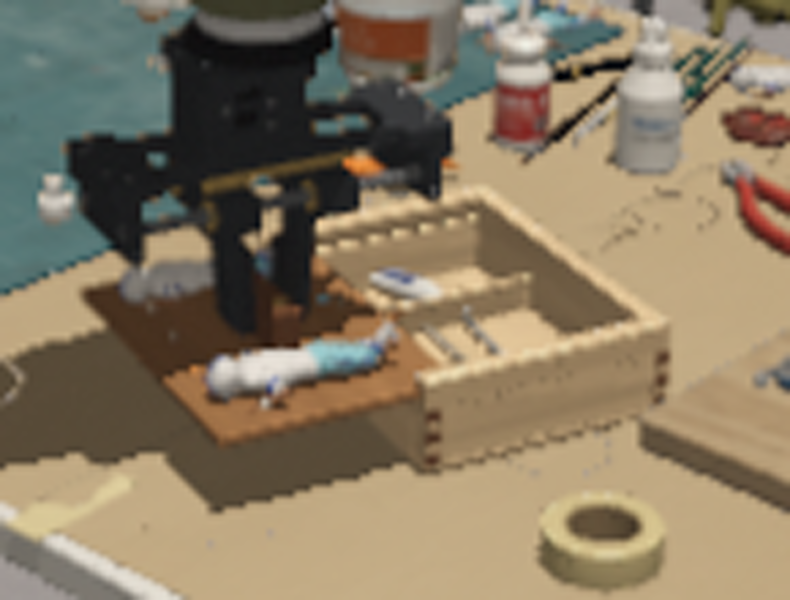

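Lid two-thirds out, level, both miniatures lying in place and the case unmoved. I slide out the rest, then check.

```bash
python3 -m handwheel '[[[0,0,0],[0,-0.1,0],0.1],[[0,0,0],[0,-0.3,0],0.1],[[0,0,0],[0,-0.55,0],0.1],[[0,0,0],[0,-0.8,0],0.1],[[0,0,0],[0,-1.05,0],0.1],[[0,0,0],[0,-1.3,0],0.1],[[0,0,0],[0,-1.5,0],0.1],[[0,0,0],[0,-1.65,0],0.1],[[0,0,0],[0,-1.7,0],0.1],[[0,0,0],[0,-1.7,0],0.1]]' 40; python3 d.py .4535 .0859 .23 -19.7; python3 - <<'E'
from workcell import *
import cv2
c=capture("top");cv2.imwrite("pics/t4.png",cv2.resize(c["frame"][120:270,190:390,::-1],(800,600),interpolation=cv2.INTER_CUBIC))
E
```

```text
t: 8.38
ee_pos: [0.4536, 0.0859, 0.0778]
eef_rot: [[0.337, 0.941, 0.0], [0.941, -0.337, -0.0], [0.0, 0.0, -1.0]]
ft_force: [0.1, 0.3, -2.4]
opening: 0.179
grip_force: 40.0
t 8.38 pos [0.4536 0.0859 0.0778] F [ 0.1  0.3 -2.4] open 0.179 grip 40.0
turn [ 0.002 -0.     0.001] shift [-0.000e+00 -1.000e-03 -5.074e+00]
```

View pics/t4.png

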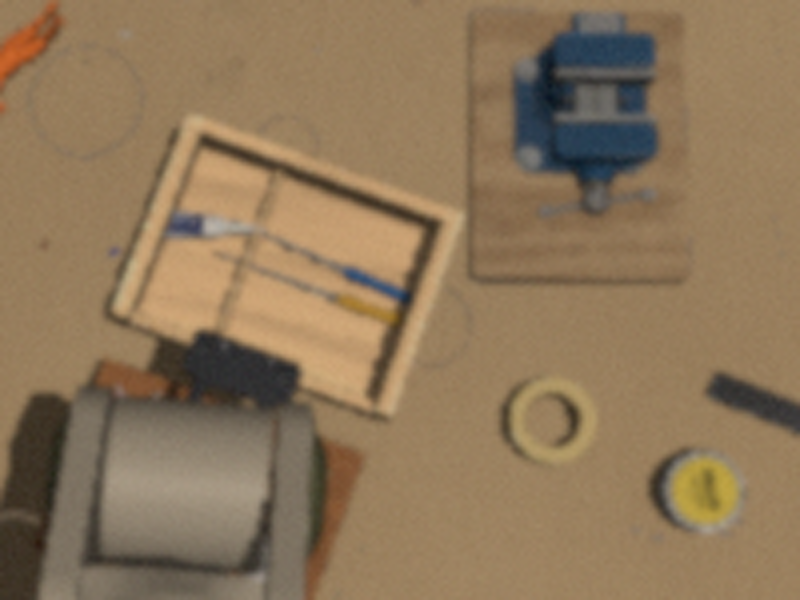

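The lid's rear edge at about (95..365, 362..455) is clear of the case mouth (115,315)-(390,412), and the case is where it was. I lift smoothly and back slightly.

```bash
python3 -m handwheel '[[[0,0,0],[0,0,-0.1],0.1],[[0,0,0],[0,0,-0.35],0.1],[[0,0,0],[0,0,-0.75],0.1],[[0,0,0],[0,0,-1.2],0.1],[[0,0,0],[0,-0.05,-1.7],0.1],[[0,0,0],[0,-0.1,-2.2],0.1],[[0,0,0],[0,-0.15,-2.7],0.1],[[0,0,0],[0,-0.2,-3.2],0.1],[[0,0,0],[0,-0.2,-3.65],0.1],[[0,0,0],[0,-0.2,-4.0],0.1],[[0,0,0],[0,-0.2,-4.2],0.1],[[0,0,0],[0,-0.2,-4.3],0.1]]' 40 && python3 -m handwheel '[[[0,0,0],[0,0,-0.1],0.1],[[0,0,0],[0,0,-0.3],0.1],[[0,0,0],[0,0,-0.5],0.1],[[0,0,0],[0,0,-0.7],0.1],[[0,0,0],[0,0,-0.85],0.1],[[0,0,0],[0,0,-0.9],0.1],[[0,0,0],[0,0,-0.9],0.1],[[0,0,0],[0,0,-0.9],0.1],[[0,0,0],[0,0,-0.9],0.1],[[0,0,0],[0,0,-0.9],0.1]]'; python3 - <<'E'
from workcell import *
import cv2
c=capture("scene");cv2.imwrite("pics/s5.png",cv2.resize(c["frame"][90:270,120:360,::-1],(800,600),interpolation=cv2.INTER_CUBIC))
print(get_obs()["qvel"])
E
```

```text
t: 9.93
ee_pos: [0.4478, 0.0879, 0.207]
eef_rot: [[0.337, 0.941, 0.0], [0.941, -0.337, -0.0], [-0.0, 0.0, -1.0]]
ft_force: [0.2, 0.8, -3.1]
opening: 0.181
grip_force: 40.0
t: 11.18
ee_pos: [0.4478, 0.0879, 0.2337]
eef_rot: [[0.337, 0.941, -0.0], [0.941, -0.337, 0.0], [-0.0, -0.0, -1.0]]
ft_force: [0.2, 0.5, -2.2]
opening: 0.176
grip_force: 40.0
[ 0.08589583 -0.04810954  0.00307094  0.07204493 -0.08648852  0.1300284 ]
```

View pics/s5.png

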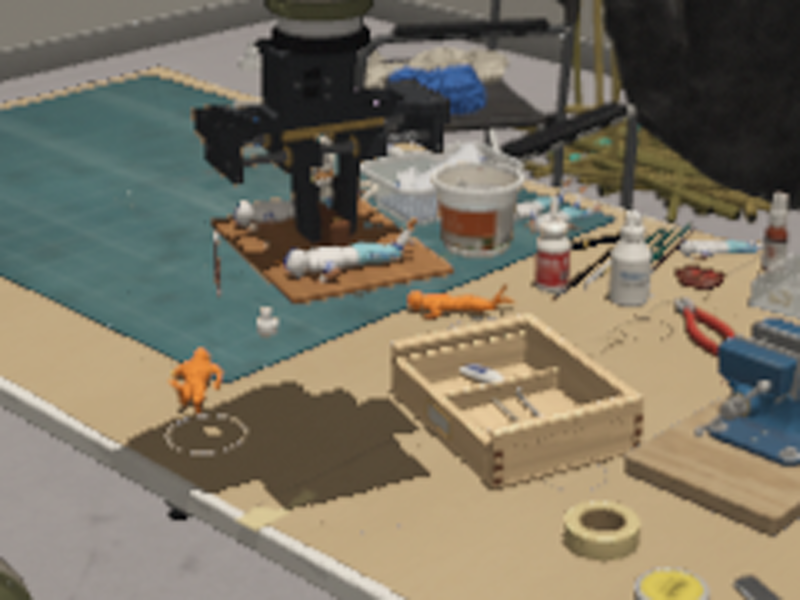

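The lid hangs level at about (330,250) with both miniatures on it. The case is open and undisturbed, and the lid's underside is about 19.7 cm up.

```bash
python3 -c "
from workcell import *
print(job_done())"
```

```text
the job is handed in; nothing more can be done
None
```

The job is handed in: the lid is fully out and held level and still in front of the open case, its underside about 19.7 cm above the table, with both miniatures still on it and, as far as the last pictures show, the case and the things around it undisturbed; the judge's verdict was not shown.

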